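Take down the plinth pile and set out the display

TASK

Take the pile of wooden plinths apart and stand each one in the middle of the cork mat of its own shape, lined up with the mat's edges, then stand the owl upright on the middle of the long plinth (it can wait on any free spot of the work surface meanwhile). Let nothing topple, and leave the cup, the tub and the scissors where they are.

Things in the scene. Friction and masses are not known exactly. Their poses are not given: they have to be found in the camera images.
- owl: Pale papier-mache owl figure standing upright, 66 mm tall to the crown (two 5 mm ear tufts rise above it), flat round foot 36 mm across; its body is round, 39 mm across from 12 to 32 mm above the foot, which is where to hold it. At the start it tops the pile. Origin at the centre of the underside of its foot, z up.
- round_plinth: Round wooden plinth, a solid disc 54 mm in diameter and 40 mm high; at the start under the owl and on the square plinth. Origin at the centre of its underside, z up.
- square_plinth: Square wooden plinth, solid, 62 x 62 mm and 40 mm high; at the start under the round plinth and on the long plinth, not always at its middle. Origin at the centre of its underside, z up, x and y along its sides.
- long_plinth: Oblong wooden plinth, solid, 150 mm (its x) by 64 mm (its y), 40 mm high; at the start the bottom of the pile, standing on the work surface (height 0). Origin at the centre of its underside, z up.
- round_mat: Round cork mat, 74 mm in diameter, 4 mm thick, fixed flat on the work surface: the place of the round plinth. Origin at the centre of its underside, z up.
- square_mat: Square cork mat, 82 x 82 mm, 4 mm thick, fixed flat on the work surface: the place of the square plinth. Origin at the centre of its underside, z up, x and y along its sides.
- long_mat: Oblong cork mat, 170 mm (its x) by 84 mm (its y), 4 mm thick, fixed flat on the work surface: the place of the long plinth. Origin at the centre of its underside, z up.
- cup: White ceramic cup, 72 mm across the rim, 75 mm high; bystander, leave alone. Origin at the centre of its underside.
- tub: White plastic tub, open, 140 mm (its x) by 180 mm (its y), 55 mm high; bystander, leave alone. Origin at the centre of its underside.
- scissors: Scissors with orange handles lying flat, 170 mm (its x) by 62 mm, 8 mm high; bystander, leave alone. Origin at the centre of the underside.

How it is judged (in metres and radians):
At the end, for the whole second after the job is handed in: Each plinth stands flat on the mat of its shape with its centre within 12 mm of the mat's centre, the long and the square one within 0.17 rad of parallel with the mat's edges; the owl stands upright on the long plinth within 15 mm of its centre; all at rest and released (horizontal distance between long_plinth and long_mat below 0.012 m and z of long_plinth in the frame of long_mat below 0.008 m and angle between each of long_plinth, square_plinth, round_plinth, owl's own z axis and vertical below 0.08 rad and linear speed of each of long_plinth, square_plinth, round_plinth, owl below 0.02 m/s and horizontal distance between square_plinth and square_mat below 0.012 m and z of square_plinth in the frame of square_mat below 0.008 m and horizontal distance between round_plinth and round_mat below 0.012 m and z of round_plinth in the frame of round_mat below 0.008 m and angle between the x axis of long_plinth and the x axis of long_mat, either way round below 0.17 rad and (angle between the x axis of square_plinth and the x axis of square_mat, either way round below 0.17 rad or angle between the x axis of square_plinth and the y axis of square_mat, either way round below 0.17 rad) and horizontal distance between owl and long_plinth below 0.015 m and z of owl in the frame of long_plinth between 0.034 and 0.046 m); the robot touches nothing.
It fails at once if the owl or a plinth toppled (tilted more than 0.7 rad) (angle between any of owl, round_plinth, square_plinth, long_plinth's own z axis and vertical above 0.7 rad).
It fails at once if the cup, the tub or the scissors were moved more than 30 mm (distance of any of cup, tub, scissors from where it was at the start of the episode above 0.03 m).
It also fails if it takes over 131 s, if anything falls off the work surface, if the arm or the gripper's body presses on something with over 40 N, if the wrist force passes 120 N, or if a joint passes its speed limit or range.

ROBOT

A 7-joint arm with a two-finger parallel gripper is mounted at the origin on the work surface. World frame = base frame: x ahead of the robot, y to its left, z up, the work surface at z = 0. Lengths are in mm, angles in rad, forces in N, time in s.
With the tool pointing down it reaches from about 400 to 875 mm from the base axis. Payload 4.4 kg.
Tool frame: the origin (TCP) lies at the very end of the fingers, on their centre line; the grasp point (between the pads) lies ctrl.grip_point_offset behind it (ctrl.grip_point_offset is the distance from the TCP to the grasp point, in mm); z points along the fingers, y is the line along which they close (so a half turn about z gives the same grasp; the last joint's range is limited). The gripper opens to 85 mm and grips with 20 to 120 N. Pads are 22 mm wide; open, the fingers measure 114 mm over their backs; the gripper's body (76 mm by 85 mm) begins 54 mm behind the grasp point. The pads swing forward as they close: fully open they stand 13 mm farther back than shut.
Start: joints at [-1.337, 0.628, 0.038, 1.517, -0.027, 0.996, -0.02], TCP at [191.94, 621.029, 231.313] pointing down, gripper open.
Joint ranges: [-3.06, 3.06], [-0.37, 2.12], [-1.25, 1.32], [0.18, 2.47], [-1.1, 4.24], [0.23, 1.98], [-2.94, 2.94]. Speed limits (rad/s): [2.57, 2.57, 3.14, 3.14, 3.14, 3.14, 3.14].

INTERFACE

Orientations are given as [roll, pitch, yaw] about the fixed x, y, z axes, in that order (R = Rz(yaw) Ry(pitch) Rx(roll)).
In Python, from cell import read_state, cams, ctrl, models gives the robot as it stands. The module is installed in compiled form; this text tells all that it offers.
- The arm moves only by the tool drive_effector, called after "Emit:" in YAML: its name, and indented under it one key for each argument. Schema: {"type":"object","properties":{"offsets":{"type":"object","properties":{"tx":{"type":"array","items":{"type":"number"},"minItems":1,"maxItems":12},"ty":{"type":"array","items":{"type":"number"},"minItems":1,"maxItems":12},"tz":{"type":"array","items":{"type":"number"},"minItems":1,"maxItems":12},"wx":{"type":"array","items":{"type":"number"},"minItems":1,"maxItems":12},"wy":{"type":"array","items":{"type":"number"},"minItems":1,"maxItems":12},"wz":{"type":"array","items":{"type":"number"},"minItems":1,"maxItems":12},"jaw":{"type":"array","items":{"type":"number"},"minItems":1,"maxItems":12}},"additionalProperties":false,"required":["tx","ty","tz","wx","wy","wz","jaw"]},"only":{"type":"string"},"quiet":{"type":"boolean"},"lines":{"type":"string"}},"required":["offsets"],"additionalProperties":false}. offsets is an object with one list for each field, all of the same length, 1 to 12, a row being the entries at one place: tx, ty, tz (the shift in normalised numbers (1 is 250 mm)), wx, wy, wz (a rotation vector in fractions of the full range, 1 being 360 degrees), jaw (the finger opening in mm); each row shifts and turns the commanded pose from where the row before left it, along the tool's axes as they then stand; what a row does not reach is not made up. A row lasts 1/10 s, in which the tool goes at most 50 mm and 0.15 rad, less where a joint would pass 70% of its speed; a pose out of reach is approached as far as the arm can. The fingers move at their own pace and stop on an object; the grip force is fixed at half the most. Time passes only in rows, so rows that do not move let the fingers close. The tool returns the time, the measured TCP pose, the force, the opening and the grip force at its end. only (a regular expression) keeps the lines of the reply that match it, lines (a string "A,B") keeps lines A to B, and quiet returns only ok. A shift or turn number past 1, either way, is cut back to 1. Input that does not fit is refused with a message, and nothing moves.
- read_state(): the state, without advancing time (a new reading comes with each control period).
- cams.get_image(name): name is "side" or "top"; returns (picture, depth): 420x560x3 uint8, blue, green, red; 420x560 float32, mm along the optical axis (not along the pixel's ray), 0 where there is no reading.
- cams.calibration(name): a dict with "fx", "fy", "cx", "cy" (pixels), "rvec" (rotation vector, rad) and "tvec" (3), from world to camera coordinates, as OpenCV has them. Camera axes: x right, y down, z forward; pixel columns grow to the right and rows downward; lengths in mm; the calibration is good to about 2 mm. A picture is of the moment at which its call begins. calibration takes no time and is no camera call.
- ctrl.finish_job(): hands the job in; it is judged then, once.
Trained networks look in the newest picture that a camera, given by its name, has taken for a name from the list of things; names that differ only in an ending like _2 or _b are one class to them, and where a whole thing is asked for, a point or a joint stands for the part that bears it (a point fixed in the world has none). Each returns a list of dicts, best first, with "confidence" (0 to 1); they miss things now and then, are a little off and sometimes report something else, mostly with a low value. They report only what shows in the picture. A call takes as long as a camera call.
- models.search_frame(thing, camera): "extent" ([left, top, right, bottom] in pixels, round what is visible of it).
- models.mark_of(thing, camera): "position" ([column, row] in pixels: a listed point, or the origin of a listed thing).
The state is a dict: "clock": time; "qpos": joint angles; "qd": joint speeds; "tau": joint torques, N m; "eef_pos": TCP position; "tool_rot": TCP orientation; "force": force on the tool from outside, world axes, zero at the start; "torque": the same for the moment, N m; "width": finger opening in mm; "gripper_force": force on a finger pad.
Only numpy, scipy, OpenCV 4.12 (cv2) and the standard library are available. Lean on these libraries where they do the work, as an engineer would, in place of code of your own. Each camera call takes 0.05 s, during which the arm holds its last target. There are 200 camera calls.

## Working session

There is one attempt and no reset: what is moved stays moved. The work goes in short steps, Python scripts to look and compute and a tool call to move; the robot and the scene stay as the last step left them, time stands still between calls to the robot, and variables do not carry over. Pictures are saved under pics/ and viewed, at most 14 in all, crops included, and the job is handed in when it is done.

```bash
mkdir -p pics; cat > h.py <<'E'
import numpy as np, cv2
from cell import read_state, cams, ctrl, models
def cal(n):
    c=cams.calibration(n); K=np.array([[c['fx'],0,c['cx']],[0,c['fy'],c['cy']],[0,0,1.]])
    return K,cv2.Rodrigues(np.array(c['rvec'],float))[0],np.array(c['tvec'],float).ravel()
def cloud(n,d):
    K,R,t=cal(n); v,u=np.mgrid[:d.shape[0],:d.shape[1]]
    P=np.stack([(u-K[0,2])/K[0,0]*d,(v-K[1,2])/K[1,1]*d,d],-1)
    W=(P-t)@R; W[d<=0]=np.nan; return W
def onplane(n,px,z):
    K,R,t=cal(n); r=R.T@np.linalg.solve(K,[px[0],px[1],1.]); o=-R.T@t
    return o+r*(z-o[2])/r[2]
E
python3 - <<'E'
from h import *
s=read_state(); print(s['clock'],s['eef_pos'],s['tool_rot'],s['width'],ctrl.grip_point_offset)
for n in('top','side'):
    im,d=cams.get_image(n); cv2.imwrite(f'pics/{n}0.png',im); np.save(n+'.npy',d)
    K,R,t=cal(n); print(n,-R.T@t,R[2])
    for th in ['owl','round_plinth','square_plinth','long_plinth','round_mat','square_mat','long_mat']+(['cup','tub','scissors'] if n=='top' else []):
        a=models.search_frame(th,n)[:1]; print(th,[(np.round(x['extent']),round(x['confidence'],2)) for x in a])
E
```

```text
0.0 [191.74558754 620.39296793 230.37240066] [-3.13962304e+00  2.66771662e-05  2.84181173e+00] 85.54307076917128 18.700000000000003
top [ 354.6829586    17.25391326 1290.00757488] [ 0.17361269 -0.00134085 -0.9848131 ]
owl [(array([257., 253., 277., 266.]), 0.76)]
round_plinth [(array([256., 258., 278., 271.]), 0.54)]
square_plinth [(array([254., 251., 284., 280.]), 0.78)]
long_plinth [(array([252., 231., 289., 287.]), 0.8)]
round_mat [(array([192., 185., 218., 212.]), 0.58)]
square_mat [(array([373., 249., 412., 288.]), 0.58)]
long_mat [(array([315., 166., 352., 225.]), 0.64)]
cup [(array([115., 263., 148., 289.]), 0.68)]
tub [(array([377., 141., 455., 195.]), 0.65)]
scissors [(array([255., 120., 274., 174.]), 0.57)]
side [ 315.49696576 -717.81551886  874.41569346] [ 0.22548811  0.68302679 -0.69471542]
owl [(array([212., 186., 229., 212.]), 0.61)]
round_plinth [(array([212., 207., 231., 226.]), 0.59)]
square_plinth [(array([211., 218., 237., 238.]), 0.72)]
long_plinth [(array([203., 219., 259., 250.]), 0.76)]
round_mat [(array([259., 170., 285., 187.]), 0.59)]
square_mat [(array([234., 334., 286., 391.]), 0.81)]
long_mat [(array([286., 256., 362., 290.]), 0.74)]
```

```bash
python3 - <<'E'
from h import *
a=cv2.imread('pics/top0.png'); cv2.imwrite('pics/top0b.png',cv2.resize(a[110:310,100:470],(800,432),interpolation=cv2.INTER_CUBIC))
a=cv2.imread('pics/side0.png'); cv2.imwrite('pics/side0b.png',cv2.resize(a[120:420,150:450],(600,600),interpolation=cv2.INTER_CUBIC))
W=cloud('top',np.load('top.npy')); im=cv2.imread('pics/top0.png')
def rect(b,lo,hi):
    l,t,r,bb=b; Z=W[t:bb,l:r]; m=(Z[...,2]>lo)&(Z[...,2]<hi); P=Z[m]
    return len(P),np.round(np.median(P[:,2]),1),cv2.minAreaRect(P[:,:2].astype(np.float32))
for n,b,lo,hi in [('owl',(245,240,292,290),128,195),('round',(245,240,292,292),112,126),('sq',(245,240,292,292),72,87),('long',(240,220,300,300),32,48),
 ('rm',(185,178,225,219),2.2,8),('sm',(366,242,420,295),2.2,8),('lm',(308,160,360,232),2.2,8),('cup',(108,255,155,300),40,90),('tub',(370,130,465,205),40,70),('sc',(250,110,280,180),4,15)]:
    print(n,rect(b,lo,hi))
E
```

```text
owl (209, np.float64(178.6), ((431.89434814453125, 56.23059844970703), (40.679466247558594, 38.19453811645508), 1.4158276319503784))
round (127, np.float64(119.5), ((431.6358642578125, 58.811729431152344), (51.585655212402344, 51.85011672973633), 1.2671639919281006))
sq (190, np.float64(79.0), ((430.7618713378906, 60.11737060546875), (61.93921661376953, 61.88654327392578), 74.98059844970703))
long (706, np.float64(39.8), ((447.6871337890625, 58.258583068847656), (63.78986740112305, 150.36183166503906), 77.72266387939453))
rm (610, np.float64(3.9), ((623.1364135742188, 249.23965454101562), (119.96021270751953, 115.49142456054688), 0.9640196561813354))
sm (1188, np.float64(4.0), ((427.0162353515625, -294.6529846191406), (147.4205322265625, 156.02308654785156), 0.46056029200553894))
lm (1721, np.float64(4.1), ((636.2830810546875, -128.60009765625), (213.69363403320312, 150.9387969970703), 0.06081785261631012))
cup (327, np.float64(67.4), ((394.9150085449219, 433.50506591796875), (69.96701049804688, 70.07079315185547), 28.803524017333984))
tub (571, np.float64(52.1), ((711.1748046875, -366.77252197265625), (142.05482482910156, 181.92201232910156), 3.7891366481781006))
sc (470, np.float64(6.2), ((788.5972900390625, 76.88465881347656), (214.81532287597656, 86.83894348144531), 0.7777422666549683))
```

View pics/top0b.png

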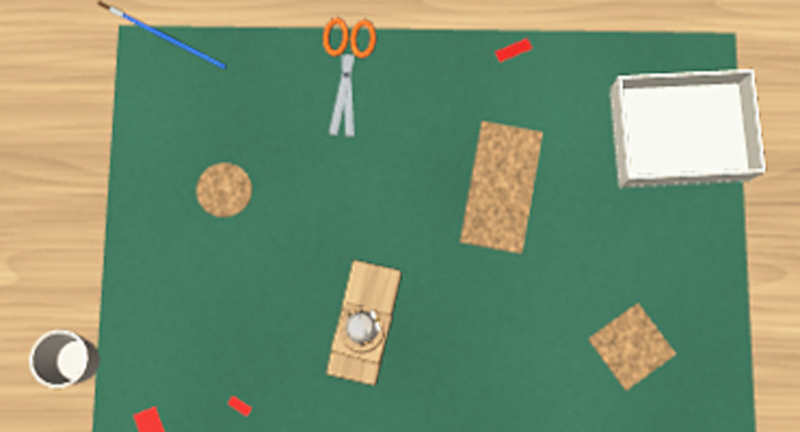

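View pics/side0b.png

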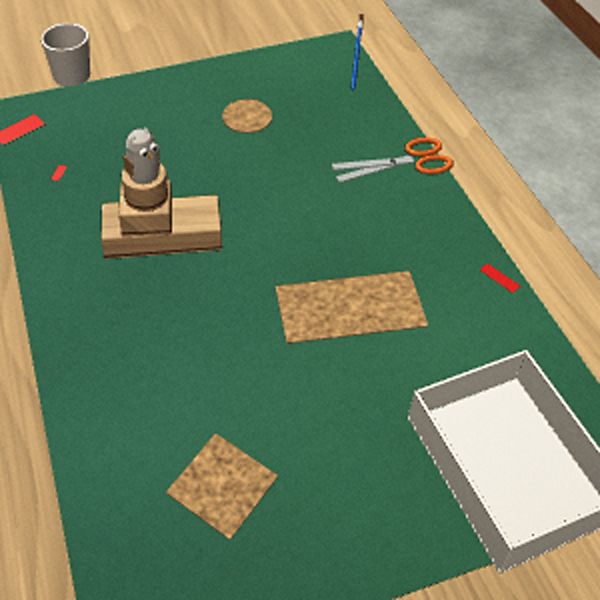

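The top view shows the pile at about (263,263) px, the round mat at (205,199), the square mat at (392,269) and the long mat at (333,196), all agreeing with the networks. The cup, tub and scissors are well clear. I'll get the mats by colour and compare both cameras.

```bash
python3 - <<'E'
from h import *
for n,B in [('top',dict(rm=(185,178,225,219),sm=(366,242,420,295),lm=(308,160,360,232))),('side',dict(rm=(252,163,292,193),sm=(226,328,294,397),lm=(280,250,370,297)))]:
    im=cv2.imread(f'pics/{n}0.png'); hsv=cv2.cvtColor(im,cv2.COLOR_BGR2HSV)
    m=((hsv[...,0]<30)&(hsv[...,1]>50)).astype(np.uint8)
    for k,(l,t,r,b) in B.items():
        mm=np.zeros_like(m); mm[t:b,l:r]=m[t:b,l:r]
        _,lab,st,_=cv2.connectedComponentsWithStats(mm); i=1+st[1:,4].argmax()
        v,u=np.where(lab==i); P=np.array([onplane(n,(x,y),4)[:2] for x,y in zip(u,v)]).astype(np.float32)
        print(n,k,len(P),np.round(P.mean(0),1),cv2.minAreaRect(P))
W=cloud('side',np.load('side.npy'))
for k,b,lo,hi in [('owl',(205,180,236,216),128,195),('round',(205,195,240,240),112,124),('sq',(205,205,245,245),75,84),('long',(195,205,270,255),35,44)]:
    l,t,r,bb=b; Z=W[t:bb,l:r]; P=Z[(Z[...,2]>lo)&(Z[...,2]<hi)]; print(k,len(P),np.median(P[:,2]),cv2.minAreaRect(P[:,:2].astype(np.float32)))
E
```

```text
top rm 499 [624.2 252.1] ((623.5730590820312, 251.95925903320312), (71.92628479003906, 71.98860168457031), 47.03199005126953)
top sm 850 [ 420.5 -292.1] ((420.70770263671875, -291.8987121582031), (82.24244689941406, 82.50674438476562), 35.939781188964844)Traceback (most recent call last):
  File "<stdin>", line 8, in <module>
  File "h.py", line 11, in onplane
    K,R,t=cal(n); r=R.T@np.linalg.solve(K,[px[0],px[1],1.]); o=-R.T@t
          ~~~^^^
  File "h.py", line 4, in cal
    c=cams.calibration(n); K=np.array([[c['fx'],0,c['cx']],[0,c['fy'],c['cy']],[0,0,1.]])
ValueError: time passes only in moves, steps and waits
```

```bash
sed -i 's/^def cal(n)/import functools\n@functools.cache\ndef cal(n)/' h.py; python3 - <<'E'
from h import *
for n,B in [('top',dict(rm=(185,178,225,219),sm=(366,242,420,295),lm=(308,160,360,232))),('side',dict(rm=(252,163,292,193),sm=(226,328,294,397),lm=(280,250,370,297)))]:
    im=cv2.imread(f'pics/{n}0.png'); hsv=cv2.cvtColor(im,cv2.COLOR_BGR2HSV)
    m=((hsv[...,0]<30)&(hsv[...,1]>50)).astype(np.uint8)
    for k,(l,t,r,b) in B.items():
        mm=np.zeros_like(m); mm[t:b,l:r]=m[t:b,l:r]
        _,lab,st,_=cv2.connectedComponentsWithStats(mm); i=1+st[1:,4].argmax()
        v,u=np.where(lab==i); P=np.array([onplane(n,(x,y),4)[:2] for x,y in zip(u,v)]).astype(np.float32)
        print(n,k,len(P),np.round(P.mean(0),1),cv2.minAreaRect(P))
W=cloud('side',np.load('side.npy'))
for k,b,lo,hi in [('owl',(205,180,236,216),128,195),('round',(205,195,240,240),112,124),('sq',(205,205,245,245),75,84),('long',(195,205,270,255),35,44)]:
    l,t,r,bb=b; Z=W[t:bb,l:r]; P=Z[(Z[...,2]>lo)&(Z[...,2]<hi)]; print(k,len(P),np.median(P[:,2]),cv2.minAreaRect(P[:,:2].astype(np.float32)))
E
```

```text
top rm 499 [624.2 252.1] ((623.5730590820312, 251.95925903320312), (71.92628479003906, 71.98860168457031), 47.03199005126953)
top sm 850 [ 420.5 -292.1] ((420.70770263671875, -291.8987121582031), (82.24244689941406, 82.50674438476562), 35.939781188964844)
top lm 1657 [ 632.3 -122.2] ((633.4098510742188, -122.0301513671875), (84.88768768310547, 171.41261291503906), 80.06576538085938)
side rm 326 [625.6 255. ] ((626.0584106445312, 255.4230499267578), (73.32887268066406, 71.29969024658203), 18.830646514892578)
side sm 1535 [ 422.6 -291.1] ((423.0545654296875, -289.88262939453125), (82.59788513183594, 82.32218170166016), 35.70941162109375)
side lm 1991 [ 634.7 -120.9] ((635.548828125, -119.8001708984375), (85.14317321777344, 169.5882110595703), 80.06494903564453)
owl 383 162.4840492967675 ((430.0633544921875, 53.143089294433594), (32.9395637512207, 41.71782684326172), 73.91696166992188)
round 158 120.41089195479563 ((432.65887451171875, 53.63189697265625), (39.91853332519531, 52.84434127807617), 87.49332427978516)
sq 168 80.50879174213884 ((429.6925048828125, 59.158363342285156), (58.67399597167969, 62.834129333496094), 77.99917602539062)
long 680 41.016167633975016 ((448.3243408203125, 59.68323516845703), (67.07505798339844, 148.1133270263672), 77.64630126953125)
```

```bash
cat >> h.py <<'E'
from scipy.spatial.transform import Rotation as Ro
def to(x,y,z,yaw=None):
    s=read_state(); R=Ro.from_euler('xyz',s['tool_rot']); d=R.inv().apply(np.array([x,y,z])-s['eef_pos'])
    T=Ro.from_euler('xyz',[np.pi,0,np.radians(yaw) if yaw is not None else s['tool_rot'][2]])
    print('t',round(s['clock'],1),'d',np.round(d,1),'rot',np.round((R.inv()*T).as_rotvec(),3),'at',np.round(s['eef_pos'],1),'yaw',np.round(np.degrees(s['tool_rot'][2]),1),'q',np.round(s['qpos'],2))
E
python3 -c "from h import *; to(432,57,231,165)"
```

```text
t 0.9 d [-3.96e+02 -4.68e+02  3.00e-01] rot [ 0.    -0.    -0.038] at [191.9 621.  231.3] yaw 162.8 q [-1.34  0.63  0.04  1.52 -0.03  1.   -0.02]
```

The manual's scale: shifts go in shares of 250 mm and turns go in shares of 360 degrees. Converting my numbers, -36 mm / 250 = -0.144, -30 mm / 250 = -0.12.

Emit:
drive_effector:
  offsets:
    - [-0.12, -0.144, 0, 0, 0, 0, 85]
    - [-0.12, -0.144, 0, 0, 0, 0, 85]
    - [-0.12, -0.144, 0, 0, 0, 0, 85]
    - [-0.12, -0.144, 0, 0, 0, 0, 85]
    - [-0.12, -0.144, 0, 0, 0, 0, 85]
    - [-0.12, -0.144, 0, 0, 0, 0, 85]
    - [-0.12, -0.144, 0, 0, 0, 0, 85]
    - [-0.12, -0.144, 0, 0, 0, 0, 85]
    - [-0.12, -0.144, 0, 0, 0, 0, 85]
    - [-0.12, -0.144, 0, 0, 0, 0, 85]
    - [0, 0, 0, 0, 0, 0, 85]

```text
refused: offsets: the value is not of type 'object' (schema: type "object"). Nothing was moved.
```

The error is about the shape of the input: an object with one list for each field. Fixing that and sending the same move.

Emit:
drive_effector:
  offsets: {"tx": [-0.12, -0.12, -0.12, -0.12, -0.12, -0.12, -0.12, -0.12, -0.12, -0.12, 0], "ty": [-0.144, -0.144, -0.144, -0.144, -0.144, -0.144, -0.144, -0.144, -0.144, -0.144, 0], "tz": [0, 0, 0, 0, 0, 0, 0, 0, 0, 0, 0], "wx": [0, 0, 0, 0, 0, 0, 0, 0, 0, 0, 0], "wy": [0, 0, 0, 0, 0, 0, 0, 0, 0, 0, 0], "wz": [0, 0, 0, 0, 0, 0, 0, 0, 0, 0, 0], "jaw": [85, 85, 85, 85, 85, 85, 85, 85, 85, 85, 85]}

```text
clock: 2.05
eef_pos: [374.4, 182.2, 231.6]
tool_rot: [-3.14, 0.002, 2.831]
force: [-0.1, 0.2, -0.6]
width: 84.9
gripper_force: 0.0
```

```bash
python3 -c "from h import *; to(432,57,231,165)"
```

```text
t 2.0 d [ -93.1 -101.6    1. ] rot [-0.002  0.002 -0.049] at [374.4 182.2 231.6] yaw 162.2 q [-0.59  0.3   0.09  2.13 -0.04  0.71  0.78]
```

To row units: -34 mm / 250 = -0.136, -31 mm / 250 = -0.124, -0.049 rad / 6.2832 = -0.0078.

Emit:
drive_effector:
  offsets: {"tx": [-0.124, -0.124, -0.124, 0, 0], "ty": [-0.136, -0.136, -0.136, 0, 0], "tz": [0, 0, 0, 0, 0], "wx": [0, 0, 0, 0, 0], "wy": [0, 0, 0, 0, 0], "wz": [0, 0, -0.0078, 0, 0], "jaw": [85, 85, 85, 85, 85]}

```text
clock: 2.55
eef_pos: [431.3, 63.1, 231.4]
tool_rot: [3.141, 0.0, 2.888]
force: [-0.9, -0.2, -0.7]
width: 85.1
gripper_force: 0.0
```

```bash
python3 -c "from h import *; to(432,57,123,165)"
```

```text
t 2.5 d [ -2.2  -5.7 108.4] rot [0.    0.    0.008] at [431.3  63.1 231.4] yaw 165.4 q [-0.29  0.33  0.11  2.09 -0.05  0.73  1.17]
```

To row units: 25 mm / 250 = 0.1, 20 mm / 250 = 0.08.

Emit:
drive_effector:
  offsets: {"tx": [-0.008, 0, 0, 0, 0, 0, 0, 0], "ty": [-0.024, 0, 0, 0, 0, 0, 0, 0], "tz": [0.08, 0.1, 0.1, 0.08, 0.04, 0.02, 0.012, 0], "wx": [0, 0, 0, 0, 0, 0, 0, 0], "wy": [0, 0, 0, 0, 0, 0, 0, 0], "wz": [0, 0, 0, 0, 0, 0, 0, 0], "jaw": [85, 85, 85, 85, 85, 85, 85, 85]}

```text
clock: 3.35
eef_pos: [431.7, 57.7, 123.6]
tool_rot: [3.141, 0.001, 2.891]
force: [-0.1, 0.2, 0.3]
width: 85.2
gripper_force: 0.0
```

```bash
python3 - <<'E'
from h import *
to(432,57,123,165)
im,d=cams.get_image('side'); cv2.imwrite('pics/s1.png',cv2.resize(im[150:270,170:290],(600,600),interpolation=cv2.INTER_CUBIC))
E
```

```text
t 3.4 d [-0.5 -0.6  0.6] rot [0.    0.001 0.012] at [431.7  57.7 123.6] yaw 165.7 q [-0.25  0.52  0.08  2.2  -0.09  0.42  1.22]
```

View pics/s1.png

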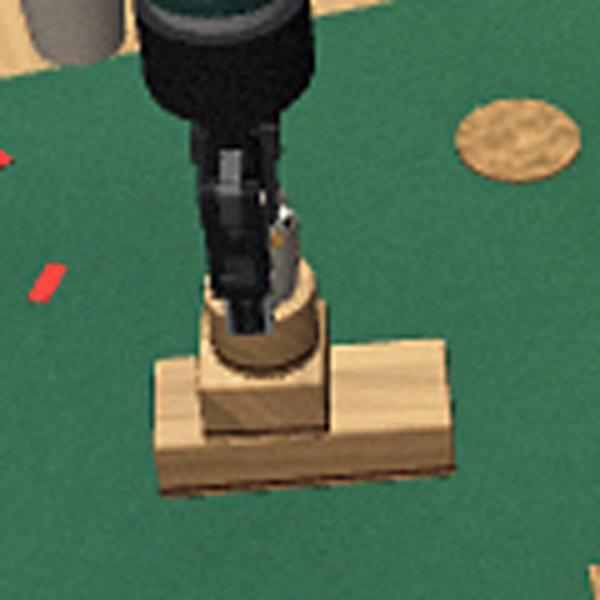

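The near finger is at crop (245,290), in front of the owl (right edge about 300), with clearance on both sides above the round plinth. Closing now.

Emit:
drive_effector:
  offsets: {"tx": [0, 0, 0, 0, 0, 0, 0, 0], "ty": [0, 0, 0, 0, 0, 0, 0, 0], "tz": [0, 0, 0, 0, 0, 0, 0, 0], "wx": [0, 0, 0, 0, 0, 0, 0, 0], "wy": [0, 0, 0, 0, 0, 0, 0, 0], "wz": [0, 0, 0, 0, 0, 0, 0, 0], "jaw": [60, 50, 36, 34, 30, 30, 30, 30]}

```text
clock: 4.2
eef_pos: [431.8, 57.6, 123.8]
tool_rot: [3.141, 0.001, 2.891]
force: [-0.8, 0.4, 6.4]
width: 37.3
gripper_force: 59.6
```

To row units: -30 mm / 250 = -0.12, -20 mm / 250 = -0.08.

Emit:
drive_effector:
  offsets: {"tx": [0, 0, 0, 0, 0], "ty": [0, 0, 0, 0, 0], "tz": [-0.012, -0.032, -0.08, -0.12, 0], "wx": [0, 0, 0, 0, 0], "wy": [0, 0, 0, 0, 0], "wz": [0, 0, 0, 0, 0], "jaw": [30, 30, 30, 30, 30]}

```text
clock: 4.7
eef_pos: [433.6, 57.4, 187.3]
tool_rot: [3.139, 0.006, 2.89]
force: [0.5, -0.5, 0.0]
width: 37.4
gripper_force: 60.2
```

```bash
python3 -c "from h import *; to(450,190,181,165)"
```

```text
t 4.7 d [ 17.1 132.5   6.6] rot [0.003 0.006 0.011] at [433.6  57.4 187.3] yaw 165.6 q [-0.27  0.4   0.1   2.14 -0.07  0.6   1.2 ]
```

To row units: 40 mm / 250 = 0.16, 35 mm / 250 = 0.14.

Emit:
drive_effector:
  offsets: {"tx": [0.016, 0.016, 0.02, 0.016, 0, 0, 0, 0, 0, 0, 0], "ty": [0.12, 0.14, 0.14, 0.128, 0, 0, 0, 0, 0, 0, 0], "tz": [0, 0, 0, 0, 0.08, 0.12, 0.16, 0.16, 0.12, 0.04, 0], "wx": [0, 0, 0, 0, 0, 0, 0, 0, 0, 0, 0], "wy": [0, 0, 0, 0, 0, 0, 0, 0, 0, 0, 0], "wz": [0, 0, 0, 0, 0, 0, 0, 0, 0, 0, 0], "jaw": [30, 30, 30, 30, 30, 30, 30, 30, 30, 30, 30]}

```text
clock: 5.8
eef_pos: [446.7, 188.8, 13.2]
tool_rot: [-3.14, -0.002, 2.891]
force: [0.6, 0.1, -0.2]
width: 37.6
gripper_force: 60.2
```

```bash
python3 -c "from h import *; to(450,190,3.8,165)"
```

```text
t 5.8 d [-2.9  2.   9.3] rot [-0.002 -0.002  0.011] at [446.7 188.8  13.2] yaw 165.6 q [-0.49  0.78  0.04  2.12 -0.12  0.25  0.98]
```

To row units: 5 mm / 250 = 0.02, 3 mm / 250 = 0.012.

Emit:
drive_effector:
  offsets: {"tx": [0, 0, 0, 0], "ty": [0, 0, 0, 0], "tz": [0.02, 0.012, 0.004, 0], "wx": [0, 0, 0, 0], "wy": [0, 0, 0, 0], "wz": [0, 0, 0, 0], "jaw": [30, 30, 30, 30]}

```text
clock: 6.2
eef_pos: [449.0, 190.0, 6.9]
tool_rot: [3.14, 0.002, 2.891]
force: [0.2, 0.6, -0.2]
width: 37.2
gripper_force: 60.2
```

```bash
python3 -c "from h import *; to(450,190,3.8,165)"
```

```text
t 6.2 d [-1.   0.3  3.1] rot [0.001 0.002 0.011] at [449.  190.    6.9] yaw 165.6 q [-0.51  0.8   0.08  2.12 -0.25  0.23  1.1 ]
```

To row units: -15 mm / 250 = -0.06, -10 mm / 250 = -0.04.

Emit:
drive_effector:
  offsets: {"tx": [-0.04, -0.06, -0.06, 0, 0, 0, 0], "ty": [0, 0.016, 0.016, 0, 0, 0, 0], "tz": [0, 0, 0, 0.006, 0.004, 0.002, 0], "wx": [0, 0, 0, 0, 0, 0, 0], "wy": [0, 0, 0, 0, 0, 0, 0], "wz": [0, 0, 0, 0, 0, 0, 0], "jaw": [30, 30, 30, 30, 30, 30, 30]}

```text
clock: 6.9
eef_pos: [489.8, 187.1, 3.8]
tool_rot: [3.141, 0.002, 2.89]
force: [1.5, -0.9, 7.7]
width: 37.5
gripper_force: 61.1
```

```bash
python3 -c "from h import *; to(490,190,3.8,165)"
```

```text
t 6.9 d [0.6 2.8 0. ] rot [0.001 0.002 0.011] at [489.8 187.1   3.8] yaw 165.6 q [-0.48  0.82  0.09  2.02 -0.23  0.31  1.12]
```

To row units: -45 mm / 250 = -0.18, -30 mm / 250 = -0.12.

Emit:
drive_effector:
  offsets: {"tx": [0, 0, 0, 0, 0, 0, 0, 0, 0, 0, 0], "ty": [0, 0, 0, 0, 0, 0, 0, 0, 0, 0, 0], "tz": [0, 0, 0, 0, 0, -0.04, -0.12, -0.18, -0.18, -0.12, 0], "wx": [0, 0, 0, 0, 0, 0, 0, 0, 0, 0, 0], "wy": [0, 0, 0, 0, 0, 0, 0, 0, 0, 0, 0], "wz": [0, 0, 0, 0, 0, 0, 0, 0, 0, 0, 0], "jaw": [40, 48, 60, 75, 85, 85, 85, 85, 85, 85, 85]}

```text
clock: 8.0
eef_pos: [491.6, 188.3, 167.5]
tool_rot: [3.136, 0.007, 2.891]
force: [0.1, -0.2, 0.4]
width: 84.6
gripper_force: 0.0
```

```bash
python3 - <<'E'
from h import *
to(432,58,170,165)
im,d=cams.get_image('side'); cv2.imwrite('pics/s2.png',cv2.resize(im[120:300,150:390],(800,600),interpolation=cv2.INTER_CUBIC))
W=cloud('side',d)
P=W[130:225,200:290].reshape(-1,3); P=P[(P[:,2]>10)&(P[:,2]<75)&(abs(P[:,0]-490)<50)&(abs(P[:,1]-187)<50)]; print('owl',len(P),P[:,2].max(),cv2.minAreaRect(P[:,:2].astype(np.float32)))
im,d=cams.get_image('top'); W=cloud('top',d)
P=W[235:300,240:300].reshape(-1,3);P=P[(P[:,2]>112)&(P[:,2]<125)]; print('round',len(P),cv2.minAreaRect(P[:,:2].astype(np.float32)))
E
```

```text
t 8.0 d [  25.4 -141.    -3.5] rot [0.005 0.007 0.011] at [491.6 188.3 167.5] yaw 165.6 q [-0.56  0.54  0.2   1.94 -0.17  0.66  1.07]
owl 261 70.75981457979984 ((488.34326171875, 182.26889038085938), (31.35051727294922, 42.24216079711914), 64.5525131225586)
round 328 ((431.703369140625, 58.848140716552734), (51.79957962036133, 51.94182205200195), 1.616692304611206)
```

View pics/s2.png

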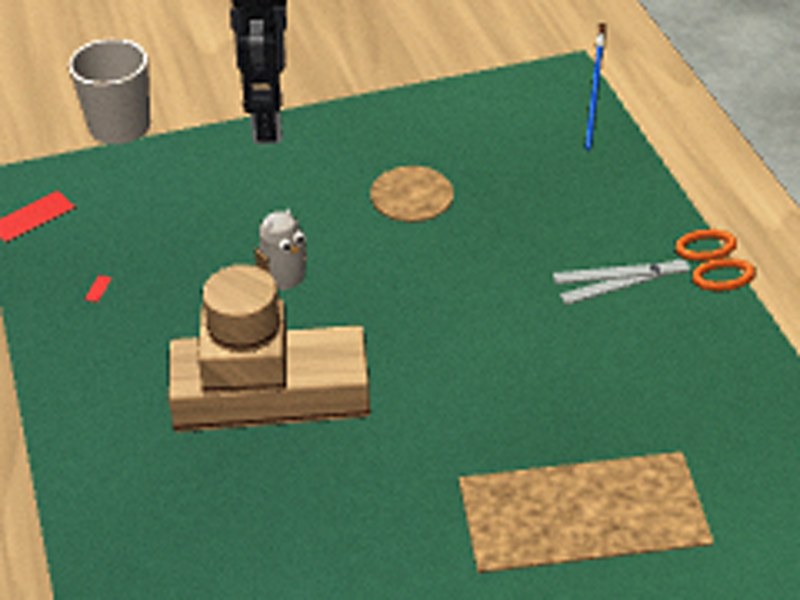

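The owl stands upright at crop (283,255), and the pile is undisturbed with its round plinth at (240,300). Next is the round plinth.

To row units: -36 mm / 250 = -0.144, -35 mm / 250 = -0.14, 0.011 rad / 6.2832 = 0.0018.

Emit:
drive_effector:
  offsets: {"tx": [0.024, 0.028, 0.024, 0.024, 0, 0, 0], "ty": [-0.14, -0.14, -0.14, -0.144, 0, 0, 0], "tz": [0, 0, 0, 0, 0, 0.08, 0], "wx": [0, 0, 0, 0, 0, 0, 0], "wy": [0, 0, 0, 0, 0, 0, 0], "wz": [0, 0, 0, 0.0018, 0, 0, 0], "jaw": [85, 85, 85, 85, 85, 85, 85]}

```text
clock: 8.8
eef_pos: [427.8, 57.0, 140.7]
tool_rot: [-3.139, -0.005, 2.88]
force: [-0.2, -0.0, 0.9]
width: 84.9
gripper_force: 0.0
```

```bash
python3 -c "from h import *; to(432,59,80,165)"
```

```text
t 8.8 d [-3.9  3.2 60.7] rot [-0.002 -0.005 -0.   ] at [427.8  57.  140.7] yaw 165.0 q [-0.32  0.49  0.17  2.19 -0.17  0.48  1.29]
```

To row units: 20 mm / 250 = 0.08, 15 mm / 250 = 0.06.

Emit:
drive_effector:
  offsets: {"tx": [-0.016, 0, 0, 0, 0, 0], "ty": [0.012, 0, 0, 0, 0, 0], "tz": [0.06, 0.08, 0.06, 0.028, 0.012, 0], "wx": [0, 0, 0, 0, 0, 0], "wy": [0, 0, 0, 0, 0, 0], "wz": [0, 0, 0, 0, 0, 0], "jaw": [85, 85, 85, 85, 85, 85]}

```text
clock: 9.4
eef_pos: [434.2, 59.0, 82.6]
tool_rot: [-3.141, -0.001, 2.88]
force: [0.5, -0.0, -0.5]
width: 85.1
gripper_force: 0.0
```

```bash
python3 -c "from h import *; to(432,59,80,165)"
```

```text
t 9.4 d [ 2.1 -0.6  2.6] rot [-0.001 -0.001  0.   ] at [434.2  59.   82.6] yaw 165.0 q [-0.28  0.61  0.12  2.22 -0.21  0.32  1.32]
```

To row units: 2 mm / 250 = 0.008.

Emit:
drive_effector:
  offsets: {"tx": [0.008, 0, 0, 0, 0, 0, 0, 0], "ty": [0, 0, 0, 0, 0, 0, 0, 0], "tz": [0.008, 0, 0, 0, 0, 0, 0, 0], "wx": [0, 0, 0, 0, 0, 0, 0, 0], "wy": [0, 0, 0, 0, 0, 0, 0, 0], "wz": [0, 0, 0, 0, 0, 0, 0, 0], "jaw": [75, 65, 58, 50, 46, 46, 46, 46]}

```text
clock: 10.2
eef_pos: [432.5, 59.5, 81.4]
tool_rot: [3.141, 0.0, 2.88]
force: [-0.8, -0.1, 7.1]
width: 52.7
gripper_force: 62.0
```

```bash
python3 -c "from h import *; to(432,59,80,165)"
```

```text
t 10.2 d [ 0.4 -0.6  1.4] rot [0. 0. 0.] at [432.5  59.5  81.4] yaw 165.0 q [-0.28  0.61  0.11  2.23 -0.21  0.31  1.33]
```

To row units: -30 mm / 250 = -0.12, -25 mm / 250 = -0.1.

Emit:
drive_effector:
  offsets: {"tx": [0, 0, 0, 0, 0], "ty": [0, 0, 0, 0, 0], "tz": [-0.012, -0.04, -0.1, -0.12, 0], "wx": [0, 0, 0, 0, 0], "wy": [0, 0, 0, 0, 0], "wz": [0, 0, 0, 0, 0], "jaw": [46, 46, 46, 46, 46]}

```text
clock: 10.7
eef_pos: [434.6, 59.5, 152.0]
tool_rot: [3.139, 0.005, 2.88]
force: [-0.1, 0.4, -1.2]
width: 52.7
gripper_force: 63.0
```

```bash
python3 -c "from h import *; to(625,253.5,145,165)"
```

```text
t 10.7 d [-133.6  236.6    8.3] rot [ 0.002  0.005 -0.   ] at [434.6  59.5 152. ] yaw 165.0 q [-0.33  0.47  0.18  2.17 -0.17  0.5   1.29]
```

To row units: 35 mm / 250 = 0.14, 34 mm / 250 = 0.136.

Emit:
drive_effector:
  offsets: {"tx": [-0.06, -0.08, -0.08, -0.08, -0.08, -0.08, -0.072, 0, 0], "ty": [0.104, 0.14, 0.14, 0.14, 0.14, 0.14, 0.136, 0, 0], "tz": [0, 0, 0, 0, 0, 0, 0, 0, 0], "wx": [0, 0, 0, 0, 0, 0, 0, 0, 0], "wy": [0, 0, 0, 0, 0, 0, 0, 0, 0], "wz": [0, 0, 0, 0, 0, 0, 0, 0, 0], "jaw": [46, 46, 46, 46, 46, 46, 46, 46, 46]}

```text
clock: 11.6
eef_pos: [620.9, 252.2, 147.3]
tool_rot: [-3.14, -0.002, 2.881]
force: [-0.1, -0.3, -0.5]
width: 52.9
gripper_force: 63.1
```

```bash
python3 -c "from h import *; to(625,253.5,5.4,165)"
```

```text
t 11.6 d [ -4.    2.6 141.9] rot [-0.002 -0.002  0.001] at [620.9 252.2 147.3] yaw 165.1 q [-0.55  0.76  0.21  1.54 -0.19  0.87  1.04]
```

To row units: 35 mm / 250 = 0.14, 25 mm / 250 = 0.1.

Emit:
drive_effector:
  offsets: {"tx": [-0.016, 0, 0, 0, 0, 0, 0], "ty": [0.0104, 0, 0, 0, 0, 0, 0], "tz": [0.08, 0.14, 0.14, 0.1, 0.06, 0.02, 0], "wx": [0, 0, 0, 0, 0, 0, 0], "wy": [0, 0, 0, 0, 0, 0, 0], "wz": [0, 0, 0, 0, 0, 0, 0], "jaw": [46, 46, 46, 46, 46, 46, 46]}

```text
clock: 12.3
eef_pos: [625.9, 252.6, 13.0]
tool_rot: [-3.14, -0.001, 2.879]
force: [0.7, 0.1, -1.4]
width: 52.5
gripper_force: 63.1
```

```bash
python3 -c "from h import *; to(625,253.5,5.4,165)"
```

```text
t 12.3 d [1.1 0.6 7.6] rot [-0.001 -0.001 -0.001] at [625.9 252.6  13. ] yaw 165.0 q [-0.52  0.94  0.17  1.58 -0.23  0.64  1.07]
```

To row units: 3 mm / 250 = 0.012, 2 mm / 250 = 0.008.

Emit:
drive_effector:
  offsets: {"tx": [0.004, 0, 0, 0, 0], "ty": [0.004, 0, 0, 0, 0], "tz": [0.012, 0.008, 0.006, 0.004, 0], "wx": [0, 0, 0, 0, 0], "wy": [0, 0, 0, 0, 0], "wz": [0, 0, 0, 0, 0], "jaw": [46, 46, 46, 46, 46]}

```text
clock: 12.8
eef_pos: [625.4, 254.6, 6.1]
tool_rot: [-3.141, -0.0, 2.88]
force: [0.1, 0.4, -0.7]
width: 52.5
gripper_force: 63.1
```

```bash
python3 -c "from h import *; to(625,253.5,5.4,165)"
```

```text
t 12.8 d [ 0.1 -1.2  0.7] rot [-0. -0.  0.] at [625.4 254.6   6.1] yaw 165.0 q [-0.52  0.95  0.17  1.58 -0.23  0.63  1.07]
```

To row units: -45 mm / 250 = -0.18, -40 mm / 250 = -0.16.

Emit:
drive_effector:
  offsets: {"tx": [0, 0, 0, 0, 0, 0, 0, 0, 0, 0, 0, 0], "ty": [-0.004, 0, 0, 0, 0, 0, 0, 0, 0, 0, 0, 0], "tz": [0.002, 0.002, 0, 0, 0, 0, 0, 0, -0.04, -0.16, -0.18, -0.18], "wx": [0, 0, 0, 0, 0, 0, 0, 0, 0, 0, 0, 0], "wy": [0, 0, 0, 0, 0, 0, 0, 0, 0, 0, 0, 0], "wz": [0, 0, 0, 0, 0, 0, 0, 0, 0, 0, 0, 0], "jaw": [46, 46, 46, 54, 62, 75, 85, 85, 85, 85, 85, 85]}

```text
clock: 14.0
eef_pos: [625.0, 253.5, 147.0]
tool_rot: [-3.141, -0.001, 2.88]
force: [1.8, 0.2, -0.7]
width: 85.0
gripper_force: 0.0
```

```bash
python3 -c "from h import *; to(431,60,125,165)"
```

```text
t 14.0 d [ 137.3 -237.1   22.3] rot [-0.001 -0.001 -0.   ] at [625.  253.5 147. ] yaw 165.0 q [-0.55  0.76  0.21  1.52 -0.19  0.87  1.04]
```

To row units: -36 mm / 250 = -0.144, -35 mm / 250 = -0.14.

Emit:
drive_effector:
  offsets: {"tx": [0.06, 0.08, 0.08, 0.08, 0.08, 0.08, 0.088, 0, 0], "ty": [-0.108, -0.14, -0.14, -0.14, -0.14, -0.14, -0.144, 0, 0], "tz": [0, 0, 0, 0, 0, 0, 0, 0, 0], "wx": [0, 0, 0, 0, 0, 0, 0, 0, 0], "wy": [0, 0, 0, 0, 0, 0, 0, 0, 0], "wz": [0, 0, 0, 0, 0, 0, 0, 0, 0], "jaw": [85, 85, 85, 85, 85, 85, 85, 85, 85]}

```text
clock: 14.9
eef_pos: [431.7, 58.8, 146.1]
tool_rot: [3.141, 0.001, 2.878]
force: [0.3, 0.3, -0.9]
width: 84.8
gripper_force: 0.0
```

```bash
python3 - <<'E'
from h import *
to(431,60,40,165)
im,d=cams.get_image('top'); cv2.imwrite('pics/t3.png',im); W=cloud('top',d)
def f(n,b,lo,hi):
    P=W[b[1]:b[3],b[0]:b[2]].reshape(-1,3);P=P[(P[:,2]>lo)&(P[:,2]<hi)]; print(n,len(P),np.median(P[:,2]),cv2.minAreaRect(P[:,:2].astype(np.float32)))
f('round',(175,165,235,230),37,50)
im,d=cams.get_image('side'); cv2.imwrite('pics/s3.png',cv2.resize(im[120:300,150:390],(800,600),interpolation=cv2.INTER_CUBIC)); W=cloud('side',d)
f('round',(250,150,295,195),37,50)
f('sq',(205,205,245,245),75,84)
E
```

```text
t 14.9 d [  1.    0.9 106.1] rot [ 0.001  0.001 -0.002] at [431.7  58.8 146.1] yaw 164.9 q [-0.33  0.48  0.18  2.18 -0.18  0.49  1.3 ]
round 274 43.35087779101508 ((624.665283203125, 251.6944122314453), (51.831024169921875, 49.82024002075195), 46.080474853515625)
round 197 45.13407671795953 ((624.2822265625, 253.82969665527344), (53.342830657958984, 50.19569396972656), 66.56229400634766)
sq 460 80.89322252967658 ((430.2899475097656, 61.549888610839844), (67.0335464477539, 60.73124313354492), 75.5770492553711)
```

View pics/s3.png

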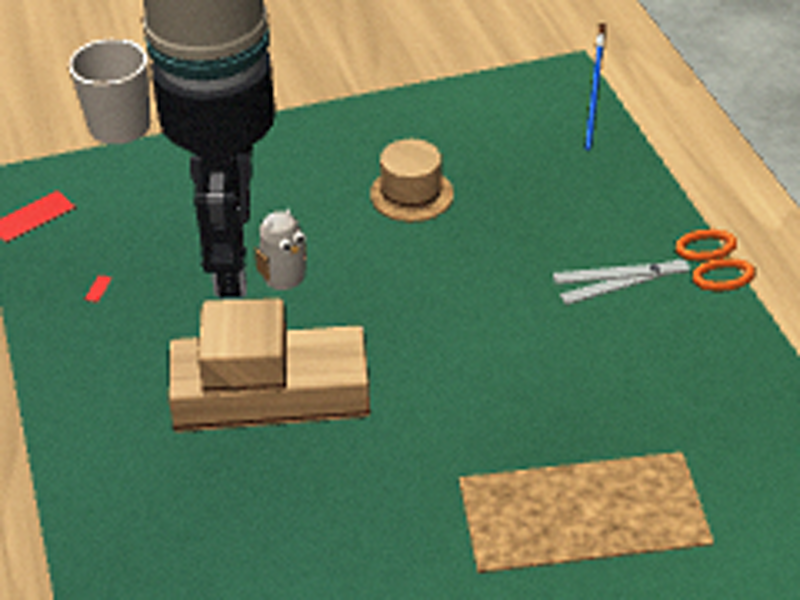

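Round plinth sits centred on its mat at crop (411,175) (measured 624.5, 253, z 44). Next is the square one.

To row units: 30 mm / 250 = 0.12, 25 mm / 250 = 0.1.

Emit:
drive_effector:
  offsets: {"tx": [0.004, 0, 0, 0, 0, 0, 0], "ty": [0.004, 0, 0, 0, 0, 0, 0], "tz": [0.08, 0.12, 0.1, 0.06, 0.032, 0, 0], "wx": [0, 0, 0, 0, 0, 0, 0], "wy": [0, 0, 0, 0, 0, 0, 0], "wz": [0, 0, 0, 0, 0, 0, 0], "jaw": [85, 85, 85, 85, 85, 85, 85]}

```text
clock: 15.7
eef_pos: [431.5, 61.2, 47.3]
tool_rot: [-3.141, -0.0, 2.881]
force: [0.3, -0.5, 1.5]
width: 85.4
gripper_force: 0.0
```

```bash
python3 -c "from h import *; to(430.5,60.3,42,165)"
```

```text
t 15.7 d [ 0.7 -1.1  5.3] rot [-0.001 -0.     0.001] at [431.5  61.2  47.3] yaw 165.1 q [-0.31  0.69  0.15  2.24 -0.43  0.23  1.53]
```

To row units: 4 mm / 250 = 0.016, -1 mm / 250 = -0.004.

Emit:
drive_effector:
  offsets: {"tx": [0, 0, 0, 0, 0, 0, 0, 0], "ty": [-0.004, 0, 0, 0, 0, 0, 0, 0], "tz": [0.016, 0, 0, 0, 0, 0, 0, 0], "wx": [0, 0, 0, 0, 0, 0, 0, 0], "wy": [0, 0, 0, 0, 0, 0, 0, 0], "wz": [0, 0, 0, 0, 0, 0, 0, 0], "jaw": [80, 72, 66, 58, 54, 54, 54, 54]}

```text
clock: 16.5
eef_pos: [430.9, 59.9, 44.2]
tool_rot: [3.141, 0.0, 2.88]
force: [-0.1, 0.4, 5.5]
width: 61.1
gripper_force: 65.3
```

```bash
python3 -c "from h import *; to(430.5,60.3,42,165)"
```

```text
t 16.5 d [0.5 0.3 2.2] rot [0.001 0.    0.   ] at [430.9  59.9  44.2] yaw 165.0 q [-0.33  0.7   0.19  2.25 -0.56  0.24  1.67]
```

To row units: -35 mm / 250 = -0.14, -25 mm / 250 = -0.1.

Emit:
drive_effector:
  offsets: {"tx": [0, 0, 0, 0, 0], "ty": [0, 0, 0, 0, 0], "tz": [-0.012, -0.04, -0.1, -0.14, 0], "wx": [0, 0, 0, 0, 0], "wy": [0, 0, 0, 0, 0], "wz": [0, 0, 0, 0, 0], "jaw": [54, 54, 54, 54, 54]}

```text
clock: 17.0
eef_pos: [432.7, 59.5, 119.9]
tool_rot: [3.14, 0.005, 2.88]
force: [-0.0, -0.3, -1.8]
width: 61.3
gripper_force: 65.5
```

```bash
python3 -c "from h import *; to(450,-280,120,165)"
```

```text
t 17.0 d [-1.047e+02 -3.234e+02 -2.000e-01] rot [ 0.002  0.005 -0.   ] at [432.7  59.5 119.9] yaw 165.0 q [-0.46  0.56  0.38  2.21 -0.47  0.44  1.6 ]
```

To row units: -36 mm / 250 = -0.144, -25 mm / 250 = -0.1.

Emit:
drive_effector:
  offsets: {"tx": [-0.04, -0.048, -0.048, -0.048, -0.048, -0.048, -0.048, -0.048, -0.04, 0, 0], "ty": [-0.1, -0.144, -0.144, -0.144, -0.144, -0.144, -0.144, -0.144, -0.144, 0, 0], "tz": [0, 0, 0, 0, 0, 0, 0, 0, 0, 0, 0], "wx": [0, 0, 0, 0, 0, 0, 0, 0, 0, 0, 0], "wy": [0, 0, 0, 0, 0, 0, 0, 0, 0, 0, 0], "wz": [0, 0, 0, 0, 0, 0, 0, 0, 0, 0, 0], "jaw": [54, 54, 54, 54, 54, 54, 54, 54, 54, 54, 54]}

```text
clock: 18.1
eef_pos: [449.0, -270.2, 116.1]
tool_rot: [-3.141, -0.002, 2.878]
force: [-0.6, -0.3, -1.4]
width: 61.0
gripper_force: 65.6
```

```bash
python3 -c "from h import *; to(421.7,-291.5,60,125.8)"
```

```text
t 18.1 d [ 20.7 -27.6  56.1] rot [-0.001 -0.002  0.682] at [ 449.  -270.2  116.1] yaw 164.9 q [ 0.28  0.64  0.32  1.98 -0.35  0.58  2.14]
```

To row units: 15 mm / 250 = 0.06, -14 mm / 250 = -0.056, 0.14 rad / 6.2832 = 0.0223.

Emit:
drive_effector:
  offsets: {"tx": [0.04, 0.044, 0, 0, 0, 0, 0, 0, 0, 0], "ty": [-0.056, -0.056, 0, 0, 0, 0, 0, 0, 0, 0], "tz": [0.06, 0.06, 0.04, 0.032, 0.032, 0, 0, 0, 0, 0], "wx": [0, 0, 0, 0, 0, 0, 0, 0, 0, 0], "wy": [0, 0, 0, 0, 0, 0, 0, 0, 0, 0], "wz": [0, 0, 0.0159, 0.0223, 0.0223, 0.0223, 0.0191, 0.0067, 0, 0], "jaw": [54, 54, 54, 54, 54, 54, 54, 54, 54, 54]}

```text
clock: 19.1
eef_pos: [422.4, -290.5, 60.5]
tool_rot: [-3.141, -0.001, 2.201]
force: [0.6, -1.0, -0.5]
width: 61.4
gripper_force: 65.6
```

```bash
python3 -c "from h import *; to(421.7,-291.5,8.2,125.8)"
```

```text
t 19.1 d [-0.4 -1.1 52.3] rot [-0.001 -0.001  0.005] at [ 422.4 -290.5   60.5] yaw 126.1 q [ 0.28  0.75  0.41  2.04 -0.63  0.48  1.8 ]
```

To row units: 15 mm / 250 = 0.06, 12 mm / 250 = 0.048, 0.005 rad / 6.2832 = 0.0008.

Emit:
drive_effector:
  offsets: {"tx": [0, 0, 0, 0, 0, 0, 0], "ty": [-0.004, 0, 0, 0, 0, 0, 0], "tz": [0.06, 0.06, 0.048, 0.02, 0.008, 0, 0], "wx": [0, 0, 0, 0, 0, 0, 0], "wy": [0, 0, 0, 0, 0, 0, 0], "wz": [0.0008, 0, 0, 0, 0, 0, 0], "jaw": [54, 54, 54, 54, 54, 54, 54]}

```text
clock: 19.8
eef_pos: [421.7, -292.3, 11.9]
tool_rot: [-3.141, 0.0, 2.193]
force: [0.1, 0.1, -1.0]
width: 61.0
gripper_force: 65.6
```

```bash
python3 -c "from h import *; to(421.7,-291.5,8.2,125.8)"
```

```text
t 19.8 d [0.6 0.5 3.7] rot [-0.001  0.    -0.003] at [ 421.7 -292.3   11.9] yaw 125.6 q [ 0.34  0.83  0.32  2.05 -0.7   0.37  1.85]
```

To row units: 2 mm / 250 = 0.008, 1 mm / 250 = 0.004.

Emit:
drive_effector:
  offsets: {"tx": [0, 0, 0, 0, 0], "ty": [0, 0, 0, 0, 0], "tz": [0.008, 0.004, 0.0028, 0.0012, 0], "wx": [0, 0, 0, 0, 0], "wy": [0, 0, 0, 0, 0], "wz": [0, 0, 0, 0, 0], "jaw": [54, 54, 54, 54, 54]}

```text
clock: 20.3
eef_pos: [421.6, -292.0, 8.2]
tool_rot: [-3.141, -0.0, 2.193]
force: [-1.4, 1.2, 5.6]
width: 61.3
gripper_force: 66.6
```

```bash
python3 -c "from h import *; to(421.7,-291.5,8.2,125.8)"
```

```text
t 20.3 d [ 0.3  0.4 -0. ] rot [-0.    -0.    -0.003] at [ 421.6 -292.     8.2] yaw 125.6 q [ 0.35  0.83  0.31  2.05 -0.7   0.36  1.85]
```

To row units: -45 mm / 250 = -0.18, -40 mm / 250 = -0.16.

Emit:
drive_effector:
  offsets: {"tx": [0, 0, 0, 0, 0, 0, 0, 0, 0, 0], "ty": [0, 0, 0, 0, 0, 0, 0, 0, 0, 0], "tz": [0, 0, 0, 0, 0, -0.04, -0.16, -0.18, -0.16, 0], "wx": [0, 0, 0, 0, 0, 0, 0, 0, 0, 0], "wy": [0, 0, 0, 0, 0, 0, 0, 0, 0, 0], "wz": [0, 0, 0, 0, 0, 0, 0, 0, 0, 0], "jaw": [62, 70, 80, 85, 85, 85, 85, 85, 85, 85]}

```text
clock: 21.3
eef_pos: [423.9, -294.3, 147.7]
tool_rot: [3.139, 0.009, 2.192]
force: [1.1, -0.5, -0.5]
width: 85.0
gripper_force: 0.0
```

```bash
python3 -c "from h import *; to(470,55,140,167.7)"
```

```text
t 21.3 d [257.1 240.9   6.1] rot [-0.001  0.009 -0.734] at [ 423.9 -294.3  147.7] yaw 125.6 q [ 0.18  0.62  0.57  1.99 -0.53  0.67  1.7 ]
```

To row units: 26 mm / 250 = 0.104, 24 mm / 250 = 0.096.

Emit:
drive_effector:
  offsets: {"tx": [0.08, 0.104, 0.104, 0.104, 0.104, 0.104, 0.104, 0.104, 0.104, 0.104, 0], "ty": [0.08, 0.096, 0.096, 0.096, 0.096, 0.096, 0.096, 0.096, 0.096, 0.096, 0], "tz": [0, 0, 0, 0, 0, 0, 0, 0, 0, 0, 0], "wx": [0, 0, 0, 0, 0, 0, 0, 0, 0, 0, 0], "wy": [0, 0, 0, 0, 0, 0, 0, 0, 0, 0, 0], "wz": [0, 0, 0, 0, 0, 0, 0, 0, 0, 0, 0], "jaw": [85, 85, 85, 85, 85, 85, 85, 85, 85, 85, 85]}

```text
clock: 22.4
eef_pos: [465.1, 57.8, 141.8]
tool_rot: [-3.141, -0.003, 2.202]
force: [-0.1, -0.1, -0.1]
width: 84.7
gripper_force: 0.0
```

```bash
python3 - <<'E'
from h import *
to(452,58,100,167.7)
im,d=cams.get_image('side'); cv2.imwrite('pics/s4.png',im[150:420,150:420]); W=cloud('side',d)
def f(n,b,lo,hi):
    P=W[b[1]:b[3],b[0]:b[2]].reshape(-1,3);P=P[(P[:,2]>lo)&(P[:,2]<hi)]; print(n,len(P),np.median(P[:,2]),cv2.minAreaRect(P[:,:2].astype(np.float32)))
f('sq',(220,300,300,397),40,52)
f('long',(195,205,270,255),37,46)
im,d=cams.get_image('top'); W=cloud('top',d)
f('sq',(366,235,425,295),40,52); f('long',(240,220,300,300),35,46)
E
```

```text
t 22.4 d [  7.8 -10.4  41.9] rot [ 0.001 -0.003 -0.725] at [465.1  57.8 141.8] yaw 126.1 q [-0.6   0.6   0.62  2.11 -0.61  0.62  1.08]
sq 925 44.76495356678007 ((421.5943603515625, -291.60809326171875), (62.35083770751953, 62.81001281738281), 35.35175323486328)
long 1111 41.23772736356826 ((448.5167236328125, 60.0849609375), (66.9813232421875, 148.0540771484375), 77.89410400390625)
sq 465 43.94564067403745 ((420.3642272949219, -292.4229736328125), (62.2359504699707, 61.691246032714844), 36.138057708740234)
long 274 39.68094972947962 ((402.96990966796875, 58.773277282714844), (45.89329528808594, 62.63595962524414), 76.83689880371094)
```

View pics/s4.png

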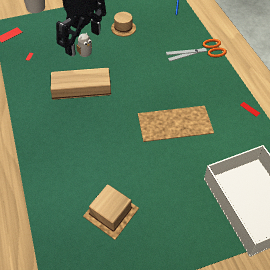

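Square plinth stands centred and aligned on its mat (crop (110,205)), with the long one alone at (80,82). Moving over the long plinth.

To row units: 10 mm / 250 = 0.04, -8 mm / 250 = -0.032, -0.14 rad / 6.2832 = -0.0223.

Emit:
drive_effector:
  offsets: {"tx": [0.024, 0, 0, 0, 0, 0, 0], "ty": [-0.032, 0, 0, 0, 0, 0, 0], "tz": [0.04, 0.04, 0.04, 0.04, 0, 0, 0], "wx": [0, 0, 0, 0, 0, 0, 0], "wy": [0, 0, 0, 0, 0, 0, 0], "wz": [-0.0191, -0.0223, -0.0223, -0.0223, -0.0223, -0.0072, 0], "jaw": [85, 85, 85, 85, 85, 85, 85]}

```text
clock: 23.2
eef_pos: [455.4, 50.8, 102.6]
tool_rot: [-3.141, -0.001, 2.914]
force: [-0.1, -1.2, -0.5]
width: 85.3
gripper_force: 0.0
```

```bash
python3 -c "from h import *; to(455,57.7,9,167.7)"
```

```text
t 23.2 d [ 1.9  6.7 93.6] rot [-0.001 -0.001 -0.013] at [455.4  50.8 102.6] yaw 166.9 q [-0.41  0.61  0.34  2.16 -0.46  0.44  1.64]
```

To row units: 20 mm / 250 = 0.08, 15 mm / 250 = 0.06, -0.013 rad / 6.2832 = -0.0021.

Emit:
drive_effector:
  offsets: {"tx": [0.008, 0, 0, 0, 0, 0, 0, 0], "ty": [0.028, 0, 0, 0, 0, 0, 0, 0], "tz": [0.06, 0.08, 0.08, 0.06, 0.04, 0.032, 0.012, 0], "wx": [0, 0, 0, 0, 0, 0, 0, 0], "wy": [0, 0, 0, 0, 0, 0, 0, 0], "wz": [-0.0021, 0, 0, 0, 0, 0, 0, 0], "jaw": [85, 85, 85, 85, 85, 85, 85, 85]}

```text
clock: 24.0
eef_pos: [454.8, 58.7, 11.1]
tool_rot: [-3.14, -0.001, 2.928]
force: [0.2, -0.1, -0.4]
width: 85.4
gripper_force: 0.0
```

```bash
python3 -c "from h import *; to(455,57.7,9,167.7)"
```

```text
t 24.0 d [-0.4 -1.   2.1] rot [-0.002 -0.001  0.001] at [454.8  58.7  11.1] yaw 167.8 q [-0.35  0.79  0.23  2.19 -0.76  0.24  1.92]
```

To row units: 3 mm / 250 = 0.012, -0.5 mm / 250 = -0.002.

Emit:
drive_effector:
  offsets: {"tx": [0, 0, 0, 0, 0, 0, 0, 0], "ty": [-0.002, 0, 0, 0, 0, 0, 0, 0], "tz": [0.012, 0, 0, 0, 0, 0, 0, 0], "wx": [0, 0, 0, 0, 0, 0, 0, 0], "wy": [0, 0, 0, 0, 0, 0, 0, 0], "wz": [0, 0, 0, 0, 0, 0, 0, 0], "jaw": [78, 70, 64, 58, 56, 56, 56, 56]}

```text
clock: 24.8
eef_pos: [454.9, 58.3, 9.0]
tool_rot: [-3.141, -0.0, 2.929]
force: [-0.7, -1.8, 5.0]
width: 63.2
gripper_force: 66.2
```

```bash
python3 -c "from h import *; to(455,57.7,9,167.7)"
```

```text
t 24.8 d [-0.2 -0.6  0. ] rot [-0.001 -0.     0.002] at [454.9  58.3   9. ] yaw 167.8 q [-0.35  0.8   0.24  2.2  -0.8   0.24  1.97]
```

To row units: -30 mm / 250 = -0.12, -20 mm / 250 = -0.08.

Emit:
drive_effector:
  offsets: {"tx": [0, 0, 0, 0, 0], "ty": [0, 0, 0, 0, 0], "tz": [-0.012, -0.032, -0.08, -0.12, 0], "wx": [0, 0, 0, 0, 0], "wy": [0, 0, 0, 0, 0], "wz": [0, 0, 0, 0, 0], "jaw": [56, 56, 56, 56, 56]}

```text
clock: 25.3
eef_pos: [456.6, 59.1, 72.2]
tool_rot: [3.141, 0.004, 2.931]
force: [1.5, -0.3, -2.9]
width: 63.0
gripper_force: 66.8
```

```bash
python3 -c "from h import *; to(640.2,-122.5,70,170.1)"
```

```text
t 25.3 d [-217.5 -139.2    2.9] rot [ 0.001  0.004 -0.038] at [456.6  59.1  72.2] yaw 167.9 q [-0.47  0.69  0.42  2.18 -0.71  0.41  1.89]
```

To row units: -30 mm / 250 = -0.12, -20 mm / 250 = -0.08, -0.038 rad / 6.2832 = -0.006.

Emit:
drive_effector:
  offsets: {"tx": [-0.08, -0.12, -0.12, -0.12, -0.12, -0.12, -0.12, -0.068, 0, 0], "ty": [-0.052, -0.076, -0.076, -0.076, -0.076, -0.08, -0.072, -0.048, 0, 0], "tz": [0, 0, 0, 0, 0, 0, 0, 0, 0, 0], "wx": [0, 0, 0, 0, 0, 0, 0, 0, 0, 0], "wy": [0, 0, 0, 0, 0, 0, 0, 0, 0, 0], "wz": [0, 0, 0, 0, 0, 0, 0, 0, -0.006, 0], "jaw": [56, 56, 56, 56, 56, 56, 56, 56, 56, 56]}

```text
clock: 26.3
eef_pos: [636.8, -122.0, 68.2]
tool_rot: [3.141, -0.003, 2.969]
force: [-0.4, 0.9, -3.0]
width: 62.9
gripper_force: 66.5
```

```bash
python3 -c "from h import *; to(640.2,-122.5,13,170.1)"
```

```text
t 26.3 d [-3.6  0.1 55.2] rot [ 0.    -0.003  0.   ] at [ 636.8 -122.    68.2] yaw 170.1 q [-0.13  0.88  0.49  1.65 -0.56  0.75  2.02]
```

To row units: 18 mm / 250 = 0.072, 15 mm / 250 = 0.06.

Emit:
drive_effector:
  offsets: {"tx": [-0.014, 0, 0, 0, 0, 0], "ty": [0, 0, 0, 0, 0, 0], "tz": [0.06, 0.072, 0.048, 0.016, 0, 0], "wx": [0, 0, 0, 0, 0, 0], "wy": [0, 0, 0, 0, 0, 0], "wz": [0, 0, 0, 0, 0, 0], "jaw": [56, 56, 56, 56, 56, 56]}

```text
clock: 26.9
eef_pos: [641.5, -123.1, 20.3]
tool_rot: [-3.141, -0.001, 2.969]
force: [-0.1, -0.3, -2.3]
width: 62.9
gripper_force: 66.6
```

```bash
python3 -c "from h import *; to(640.2,-122.5,13,170.1)"
```

```text
t 26.9 d [1.4 0.4 7.3] rot [-0.001 -0.001 -0.   ] at [ 641.5 -123.1   20.3] yaw 170.1 q [-0.11  0.95  0.45  1.65 -0.59  0.68  2.05]
```

To row units: 3 mm / 250 = 0.012, 2 mm / 250 = 0.008.

Emit:
drive_effector:
  offsets: {"tx": [0.004, 0, 0, 0, 0, 0], "ty": [0, 0, 0, 0, 0, 0], "tz": [0.012, 0.008, 0.004, 0.004, 0.002, 0], "wx": [0, 0, 0, 0, 0, 0], "wy": [0, 0, 0, 0, 0, 0], "wz": [0, 0, 0, 0, 0, 0], "jaw": [56, 56, 56, 56, 56, 56]}

```text
clock: 27.5
eef_pos: [640.4, -122.8, 13.2]
tool_rot: [-3.141, -0.001, 2.969]
force: [-1.9, 1.3, 2.6]
width: 63.0
gripper_force: 66.9
```

```bash
python3 -c "from h import *; to(640.2,-122.5,13,170.1)"
```

```text
t 27.5 d [0.3 0.3 0.2] rot [-0.    -0.001 -0.   ] at [ 640.4 -122.8   13.2] yaw 170.1 q [-0.1   0.96  0.44  1.66 -0.6   0.67  2.05]
```

The manual's scale: shifts go in shares of 250 mm and turns go in shares of 360 degrees. Converting my numbers, -45 mm / 250 = -0.18, -30 mm / 250 = -0.12.

Emit:
drive_effector:
  offsets: {"tx": [0, 0, 0, 0, 0, 0, 0, 0, 0, 0, 0], "ty": [0, 0, 0, 0, 0, 0, 0, 0, 0, 0, 0], "tz": [0.0012, 0, 0, 0, 0, 0, -0.04, -0.12, -0.18, -0.18, 0], "wx": [0, 0, 0, 0, 0, 0, 0, 0, 0, 0, 0], "wy": [0, 0, 0, 0, 0, 0, 0, 0, 0, 0, 0], "wz": [0, 0, 0, 0, 0, 0, 0, 0, 0, 0, 0], "jaw": [56, 64, 72, 80, 85, 85, 85, 85, 85, 85, 85]}

```text
clock: 28.6
eef_pos: [644.7, -124.9, 149.9]
tool_rot: [-3.14, 0.012, 2.968]
force: [1.0, -0.9, -0.3]
width: 85.1
gripper_force: 0.0
```

```bash
python3 -c "from h import *; to(490,187,140,165)"
```

```text
t 28.6 d [206.2 280.6   7.1] rot [-0.001  0.012  0.089] at [ 644.7 -124.9  149.9] yaw 170.1 q [-0.16  0.79  0.56  1.6  -0.5   0.89  1.97]
```

To row units: 36 mm / 250 = 0.144, 27 mm / 250 = 0.108.

Emit:
drive_effector:
  offsets: {"tx": [0.08, 0.104, 0.104, 0.104, 0.104, 0.104, 0.104, 0.08, 0, 0], "ty": [0.108, 0.144, 0.144, 0.144, 0.144, 0.144, 0.144, 0.1, 0, 0], "tz": [0, 0, 0, 0, 0, 0, 0, 0, 0, 0], "wx": [0, 0, 0, 0, 0, 0, 0, 0, 0, 0], "wy": [0, 0, 0, 0, 0, 0, 0, 0, 0, 0], "wz": [0, 0, 0, 0, 0, 0, 0, 0, 0, 0], "jaw": [85, 85, 85, 85, 85, 85, 85, 85, 85, 85]}

```text
clock: 29.6
eef_pos: [493.4, 175.5, 142.8]
tool_rot: [-3.141, -0.0, 2.971]
force: [-0.3, -0.5, -1.2]
width: 85.0
gripper_force: 0.0
```

```bash
python3 - <<'E'
from h import *
im,d=cams.get_image('side'); cv2.imwrite('pics/s5.png',cv2.resize(im[120:300,150:390],(800,600),interpolation=cv2.INTER_CUBIC)); W=cloud('side',d)
def f(n,b,lo,hi):
    P=W[b[1]:b[3],b[0]:b[2]].reshape(-1,3);P=P[(P[:,2]>lo)&(P[:,2]<hi)]; print(n,len(P),np.median(P[:,2]),cv2.minAreaRect(P[:,:2].astype(np.float32)))
f('long',(270,220,380,297),38,52)
P=W[130:225,200:290].reshape(-1,3); P=P[(P[:,2]>10)&(P[:,2]<75)&(abs(P[:,0]-490)<50)&(abs(P[:,1]-187)<50)]; print('owl',P.mean(0),cv2.minAreaRect(P[:,:2].astype(np.float32)))
im,d=cams.get_image('top'); W=cloud('top',d)
f('long',(305,150,370,235),38,52)
P=W[220:290,190:250].reshape(-1,3); P=P[(P[:,2]>10)&(P[:,2]<75)&(abs(P[:,0]-490)<50)&(abs(P[:,1]-187)<50)]
if len(P)>9: print('owl',len(P),P.mean(0),cv2.minAreaRect(P[:,:2].astype(np.float32)))
to(490,187,3.8,165)
E
```

```text
long 1444 45.09926142661884 ((633.5855102539062, -119.6710433959961), (67.13272094726562, 150.45948791503906), 80.56732940673828)
owl [488.61470794 177.50116969  42.92299979] ((491.5164794921875, 181.95440673828125), (39.498390197753906, 32.658042907714844), 14.826154708862305)
long 1148 43.57436607519791 ((632.946533203125, -122.33660888671875), (64.08656311035156, 150.70083618164062), 79.94593048095703)
owl 74 [479.09395115 178.95222456  45.28204937] ((481.56280517578125, 178.55014038085938), (17.175376892089844, 37.70112609863281), 37.905399322509766)
t 29.7 d [  6.6  12.5 139.1] rot [-0.001  0.     0.087] at [494.3 173.6 142.9] yaw 170.0 q [-0.78  0.65  0.59  1.97 -0.56  0.69  1.56]
```

View pics/s5.png

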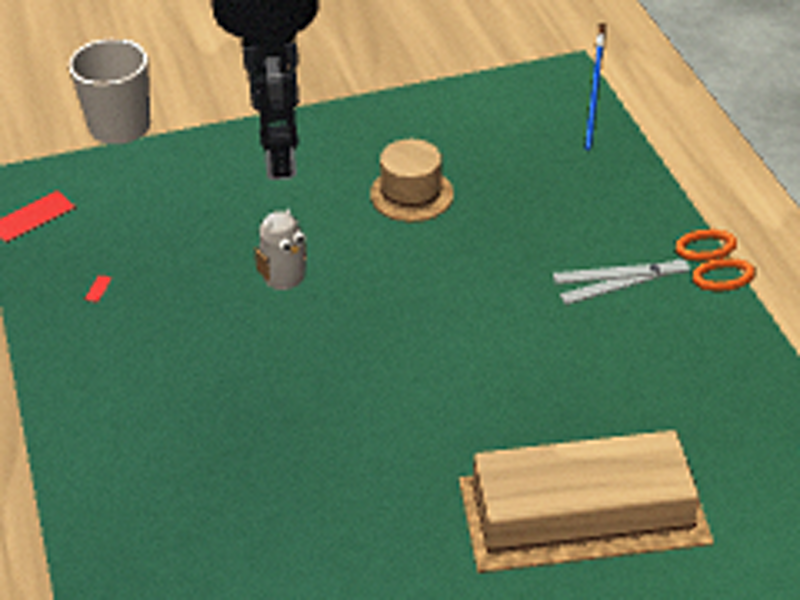

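Long plinth sits squarely on its mat (crop (588,490)). The owl still stands at (283,250). Going back to the owl.

To row units: 15 mm / 250 = 0.06, 12 mm / 250 = 0.048, 0.087 rad / 6.2832 = 0.0138.

Emit:
drive_effector:
  offsets: {"tx": [0.024, 0, 0, 0], "ty": [0.048, 0, 0, 0], "tz": [0.04, 0.06, 0, 0], "wx": [0, 0, 0, 0], "wy": [0, 0, 0, 0], "wz": [0, 0.0138, 0, 0], "jaw": [85, 85, 85, 85]}

```text
clock: 30.1
eef_pos: [489.5, 187.3, 117.0]
tool_rot: [-3.14, -0.002, 2.882]
force: [0.4, -0.3, 0.3]
width: 85.0
gripper_force: 0.0
```

```bash
python3 -c "from h import *; to(490,187,4,165)"
```

```text
t 30.1 d [ -0.7   0.  113. ] rot [-0.002 -0.002  0.003] at [489.5 187.3 117. ] yaw 165.2 q [-0.79  0.69  0.58  1.98 -0.62  0.65  1.5 ]
```

To row units: 30 mm / 250 = 0.12, 20 mm / 250 = 0.08.

Emit:
drive_effector:
  offsets: {"tx": [0, 0, 0, 0, 0, 0, 0, 0], "ty": [0, 0, 0, 0, 0, 0, 0, 0], "tz": [0.08, 0.12, 0.12, 0.08, 0.032, 0.012, 0, 0], "wx": [0, 0, 0, 0, 0, 0, 0, 0], "wy": [0, 0, 0, 0, 0, 0, 0, 0], "wz": [0, 0, 0, 0, 0, 0, 0, 0], "jaw": [85, 85, 85, 85, 85, 85, 85, 85]}

```text
clock: 30.9
eef_pos: [490.3, 187.9, 7.5]
tool_rot: [3.141, 0.001, 2.882]
force: [-0.1, 0.4, -0.2]
width: 85.1
gripper_force: 0.0
```

```bash
python3 -c "from h import *; to(490,187,4,165)"
```

```text
t 30.9 d [ 0.1 -0.9  3.5] rot [0.    0.001 0.002] at [490.3 187.9   7.5] yaw 165.1 q [-0.67  0.86  0.38  2.02 -0.78  0.41  1.64]
```

To row units: 3 mm / 250 = 0.012, -0.5 mm / 250 = -0.002.

Emit:
drive_effector:
  offsets: {"tx": [0, 0, 0, 0, 0, 0, 0, 0, 0], "ty": [-0.002, 0, 0, 0, 0, 0, 0, 0, 0], "tz": [0.012, 0, 0, 0, 0, 0, 0, 0, 0], "wx": [0, 0, 0, 0, 0, 0, 0, 0, 0], "wy": [0, 0, 0, 0, 0, 0, 0, 0, 0], "wz": [0, 0, 0, 0, 0, 0, 0, 0, 0], "jaw": [60, 50, 42, 36, 30, 30, 30, 30, 30]}

```text
clock: 31.8
eef_pos: [489.4, 187.3, 4.0]
tool_rot: [-3.141, -0.001, 2.882]
force: [-1.0, -0.8, 6.1]
width: 37.2
gripper_force: 60.1
```

```bash
python3 -c "from h import *; to(633.4,-121.2,100,165)"
```

```text
t 31.8 d [-218.3 -261.2  -96.2] rot [-0.    -0.001  0.002] at [489.4 187.3   4. ] yaw 165.1 q [-0.66  0.86  0.38  2.02 -0.79  0.4   1.64]
```

To row units: -40 mm / 250 = -0.16, -35 mm / 250 = -0.14.

Emit:
drive_effector:
  offsets: {"tx": [0, 0, 0, 0, 0, -0.06, -0.1, -0.1, -0.1, -0.1, -0.1, 0], "ty": [0, 0, 0, 0, 0, -0.068, -0.12, -0.12, -0.12, -0.12, -0.12, 0], "tz": [-0.02, -0.08, -0.16, -0.14, 0, 0, 0, 0, 0, 0, 0, 0], "wx": [0, 0, 0, 0, 0, 0, 0, 0, 0, 0, 0, 0], "wy": [0, 0, 0, 0, 0, 0, 0, 0, 0, 0, 0, 0], "wz": [0, 0, 0, 0, 0, 0, 0, 0, 0, 0, 0, 0], "jaw": [30, 30, 30, 30, 30, 30, 30, 30, 30, 30, 30, 30]}

```text
clock: 33.0
eef_pos: [583.7, -17.9, 103.6]
tool_rot: [-3.136, 0.004, 2.874]
force: [-0.2, 0.6, 1.0]
width: 37.1
gripper_force: 60.2
```

```bash
python3 -c "from h import *; to(633.4,-121.2,100,165)"
```

```text
t 33.0 d [-75.3 -86.5   4.3] rot [-0.005  0.004 -0.006] at [583.7 -17.9 103.6] yaw 164.6 q [-0.35  0.77  0.55  1.83 -0.58  0.7   1.82]
```

To row units: -29 mm / 250 = -0.116, -25 mm / 250 = -0.1.

Emit:
drive_effector:
  offsets: {"tx": [-0.08, -0.1, -0.08, -0.04, 0, 0, 0, 0, 0, 0], "ty": [-0.092, -0.116, -0.092, -0.044, 0, 0, 0, 0, 0, 0], "tz": [0, 0, 0, 0, 0, 0.06, 0.06, 0.02, 0, 0], "wx": [0, 0, 0, 0, 0, 0, 0, 0, 0, 0], "wy": [0, 0, 0, 0, 0, 0, 0, 0, 0, 0], "wz": [0, 0, 0, 0, 0, 0, 0, 0, 0, 0], "jaw": [30, 30, 30, 30, 30, 30, 30, 30, 30, 30]}

```text
clock: 34.0
eef_pos: [632.1, -111.9, 68.2]
tool_rot: [-3.141, -0.001, 2.882]
force: [-0.7, -0.2, -0.5]
width: 37.3
gripper_force: 60.3
```

```bash
python3 -c "from h import *; to(633.4,-121.2,48.1,165)"
```

```text
t 34.0 d [-3.7 -8.7 20.1] rot [-0.001 -0.001  0.003] at [ 632.1 -111.9   68.2] yaw 165.2 q [-0.16  0.88  0.51  1.67 -0.58  0.75  1.94]
```

To row units: -9 mm / 250 = -0.036, 7 mm / 250 = 0.028.

Emit:
drive_effector:
  offsets: {"tx": [-0.014, 0, 0, 0, 0, 0], "ty": [-0.036, 0, 0, 0, 0, 0], "tz": [0.02, 0.028, 0.012, 0.004, 0, 0], "wx": [0, 0, 0, 0, 0, 0], "wy": [0, 0, 0, 0, 0, 0], "wz": [0, 0, 0, 0, 0, 0], "jaw": [30, 30, 30, 30, 30, 30]}

```text
clock: 34.6
eef_pos: [633.4, -121.9, 52.5]
tool_rot: [-3.141, -0.001, 2.882]
force: [-0.7, 0.4, -0.8]
width: 37.3
gripper_force: 60.3
```

```bash
python3 -c "from h import *; to(633.4,-121.2,48.1,165)"
```

```text
t 34.6 d [0.1 0.7 4.4] rot [-0.    -0.001  0.002] at [ 633.4 -121.9   52.5] yaw 165.1 q [-0.13  0.9   0.49  1.67 -0.59  0.72  1.97]
```

To row units: 2 mm / 250 = 0.008, 1 mm / 250 = 0.004.

Emit:
drive_effector:
  offsets: {"tx": [0, 0, 0, 0, 0, 0], "ty": [0.002, 0, 0, 0, 0, 0], "tz": [0.008, 0.004, 0.0032, 0.0016, 0.0012, 0], "wx": [0, 0, 0, 0, 0, 0], "wy": [0, 0, 0, 0, 0, 0], "wz": [0, 0, 0, 0, 0, 0], "jaw": [30, 30, 30, 30, 30, 30]}

```text
clock: 35.2
eef_pos: [633.3, -121.6, 48.1]
tool_rot: [-3.141, -0.001, 2.882]
force: [-0.1, 0.5, 1.1]
width: 37.4
gripper_force: 60.5
```

```bash
python3 -c "from h import *; to(633.4,-121.2,48.1,165)"
```

```text
t 35.2 d [ 0.   0.4 -0. ] rot [-0.    -0.001  0.002] at [ 633.3 -121.6   48.1] yaw 165.1 q [-0.13  0.91  0.49  1.67 -0.6   0.72  1.97]
```

Contact is just made. Releasing and backing off.

To row units: -45 mm / 250 = -0.18, -40 mm / 250 = -0.16.

Emit:
drive_effector:
  offsets: {"tx": [0, 0, 0, 0, 0, 0, 0, 0, 0, 0, 0.08, 0.08], "ty": [0, 0, 0, 0, 0, 0, 0, 0, 0, 0, 0.16, 0.16], "tz": [0.0008, 0, 0, 0, 0, 0, -0.04, -0.14, -0.18, -0.16, 0, 0], "wx": [0, 0, 0, 0, 0, 0, 0, 0, 0, 0, 0, 0], "wy": [0, 0, 0, 0, 0, 0, 0, 0, 0, 0, 0, 0], "wz": [0, 0, 0, 0, 0, 0, 0, 0, 0, 0, 0, 0], "jaw": [40, 46, 56, 70, 85, 85, 85, 85, 85, 85, 85, 85]}

```text
clock: 36.4
eef_pos: [616.4, -35.0, 180.5]
tool_rot: [3.142, 0.004, 2.878]
force: [0.4, 1.5, -0.2]
width: 84.9
gripper_force: 0.0
```

Emit:
drive_effector:
  offsets: {"tx": [0.04, 0.04, 0.04, 0], "ty": [0.16, 0.16, 0.16, 0], "tz": [0, 0, 0, 0], "wx": [0, 0, 0, 0], "wy": [0, 0, 0, 0], "wz": [0, 0, 0, 0], "jaw": [85, 85, 85, 85]}

```text
clock: 36.8
eef_pos: [616.9, 99.1, 177.5]
tool_rot: [3.137, -0.003, 2.893]
force: [0.7, 0.3, -0.3]
width: 85.1
gripper_force: 0.0
```

```bash
python3 - <<'E'
from h import *
im,d=cams.get_image('side'); cv2.imwrite('pics/s6.png',cv2.resize(im[100:400,90:490],(800,600),interpolation=cv2.INTER_CUBIC)); W=cloud('side',d)
def f(n,b,lo,hi):
    P=W[b[1]:b[3],b[0]:b[2]].reshape(-1,3);P=P[(P[:,2]>lo)&(P[:,2]<hi)]; print(n,len(P),np.median(P[:,2]),cv2.minAreaRect(P[:,:2].astype(np.float32)))
f('long',(270,200,380,297),38,50); f('owl',(270,200,380,297),54,125)
im,d=cams.get_image('top'); W=cloud('top',d)
f('long',(305,150,370,235),38,50); f('owl',(305,150,370,235),54,125); f('rd',(175,165,235,230),37,50); f('sq',(366,235,425,295),40,52); f('cup',(108,255,155,300),40,90); f('tub',(370,130,465,205),40,70)
print(read_state()['clock'],[(x['extent'],x['confidence']) for x in models.search_frame('scissors','top')[:1]])
E
```

```text
long 1215 44.942232693871034 ((633.6121826171875, -120.73768615722656), (66.7537841796875, 150.91542053222656), 80.31047058105469)
owl 373 92.17260019705307 ((632.6406860351562, -124.77522277832031), (34.224365234375, 37.377132415771484), 21.07610321044922)
long 948 43.479744077005094 ((632.57763671875, -122.26077270507812), (64.03326416015625, 150.26873779296875), 80.1604232788086)
owl 203 100.51137532869895 ((631.3516235351562, -123.61149597167969), (39.40555953979492, 39.082855224609375), 3.875556468963623)
rd 0 nan ((0.0, 0.0), (0.0, 0.0), 0.0)
sq 473 43.93424705592656 ((420.3771057128906, -292.5556640625), (62.217987060546875, 62.79134750366211), 36.11494827270508)
cup 79 70.76906461297735 ((410.46636962890625, 457.8337707519531), (12.008709907531738, 46.3454704284668), 58.64373779296875)
tub 584 52.16885786308022 ((710.8177490234375, -366.6029052734375), (141.5505828857422, 182.33775329589844), 3.6293516159057617)
36.9 []
  return _methods._mean(a, axis=axis, dtype=dtype,
  ret = ret.dtype.type(ret / rcount)
```

View pics/s6.png

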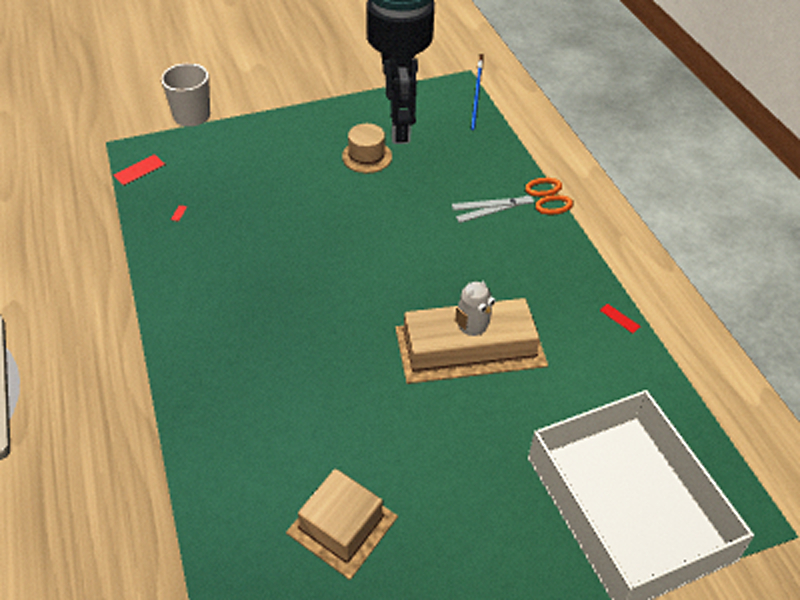

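The owl stands upright on the middle of the long plinth (475,310). All three plinths are centred on their mats, the bystanders have not moved (the cup and the round plinth were only hidden from the top camera by the arm), and the gripper is clear. Handing in.

Emit:
drive_effector:
  offsets: {"tx": [0, 0, 0], "ty": [0, 0, 0], "tz": [0, 0, 0], "wx": [0, 0, 0], "wy": [0, 0, 0], "wz": [0, 0, 0], "jaw": [85, 85, 85]}

```text
clock: 37.25
eef_pos: [617.3, 88.4, 177.9]
tool_rot: [-3.141, -0.001, 2.88]
force: [0.4, -0.2, 0.3]
width: 84.8
gripper_force: 0.0
```

```bash
python3 -c "from h import *; print(ctrl.finish_job())"
```

```text
the job is handed in; nothing more can be done
None
```

I handed the job in at about 37 s: all three plinths stand centred and lined up on their mats, the owl is upright within about 4 mm of the long plinth's middle, and the cup, tub and scissors look unmoved in the last picture; no verdict came back.

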